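Make up a valve repair kit in the bay tray

TASK

Make up the valve repair kit in the low dark tray with the grey bays, from the six parts lying singly on the bare table to the right of it (not from the crowded stock at the back): put the solenoid module lying down in the long undivided bay, one ribbed ring nut in each of the two pockets of the divided bay, and the small valve insert with the centre boss, right way up, in the small square bay. Each part must end flat on the floor of its bay or pocket, let go. The wider smooth black cap and the wider plain steel plug are not part of the kit: leave them where they are.

Things in the scene. Friction and masses are not known exactly. Their poses are not given: they have to be found in the camera images.
- solenoid: Solenoid module to be packed: black oblong block with two white patches on top, lying down, 33 mm wide (x), 91 mm long (y), 31 mm high (z). Origin: centre of its underside; y runs along its length. Grip it across the 33 mm width. Either way round will do in its bay.
- nut_a: Ribbed union ring nut to be packed: black plastic, ribbed outside, 41 mm across, 20 mm high. Origin: centre of its underside, z up. Alike and interchangeable with nut_b.
- nut_b: The second ribbed ring nut to be packed, the same as nut_a: black, 41 mm across, 20 mm high. Origin: centre of its underside, z up.
- insert: Valve insert to be packed: small turned stainless ring with a centre boss, 24 mm across, 16 mm high. Origin: centre of its underside, z up.
- smooth_cap: Look-alike, to be left alone: smooth black blind cap, a flat disc without ribs or bore, 52 mm across, 18 mm high. Origin: centre of its underside.
- plain_plug: Look-alike, to be left alone: plain flat steel plug without a boss, 36 mm across, 16 mm high. Origin: centre of its underside.
- long_bay: Long undivided grey bay for the solenoid module: inside 115 mm (along its x) by 58 mm (along its y). Fixed; its floor lies 7 mm above the table, its lips are 3 mm thick and 6 mm higher than that floor. Origin: centre of its underside, 4 mm above the table; z up. It stands with the other bays in a fixed dark tray, 138 x 252 mm, rim 12 mm high: three places 80 mm apart along y, all turned alike, in any order.
- double_bay: Divided grey bay for the two nuts: the same outside size as the long bay, but a cross lip at x = 0 makes two pockets of 56 mm (x) by 58 mm (y), their centres at x = +29.5 and -29.5 mm, y = 0. Fixed; its floor lies 7 mm above the table, its lips are 3 mm thick and 6 mm higher than that floor. Origin: centre of its underside, 4 mm above the table; z up. It stands in the same tray.
- small_bay: Small square grey bay for the valve insert: inside 46 x 46 mm. Fixed; its floor lies 7 mm above the table, its lips are 3 mm thick and 6 mm higher than that floor. Origin: centre of its underside, 4 mm above the table; z up. It stands in the same tray.
There are look-alikes about, which are no part of the job. Leave any pink or turquoise look-alike of the solenoid alone.

How it is judged:
At the end, for the whole second after the job is handed in: Module in the long bay (within 16 mm of its centre along x and y), a nut in each pocket (13 mm), insert in the small bay (15 mm), each flat (0.12 rad) and under 3 mm above the bay floor, at rest and let go; cap and plug within 20 mm of their starts (x of solenoid in the frame of long_bay between -0.016 and 0.016 m and y of solenoid in the frame of long_bay between -0.016 and 0.016 m and z of solenoid in the frame of long_bay below 0.006 m and angle between each of solenoid, insert's own z axis and vertical below 0.12 rad and (((x of nut_a in the frame of double_bay between 0.0165 and 0.0425 m and y of nut_a in the frame of double_bay between -0.013 and 0.013 m and z of nut_a in the frame of double_bay below 0.006 m and angle between nut_a's own z axis and vertical below 0.12 rad) and (x of nut_b in the frame of double_bay between -0.0425 and -0.0165 m and y of nut_b in the frame of double_bay between -0.013 and 0.013 m and z of nut_b in the frame of double_bay below 0.006 m and angle between nut_b's own z axis and vertical below 0.12 rad)) or ((x of nut_b in the frame of double_bay between 0.0165 and 0.0425 m and y of nut_b in the frame of double_bay between -0.013 and 0.013 m and z of nut_b in the frame of double_bay below 0.006 m and angle between nut_b's own z axis and vertical below 0.12 rad) and (x of nut_a in the frame of double_bay between -0.0425 and -0.0165 m and y of nut_a in the frame of double_bay between -0.013 and 0.013 m and z of nut_a in the frame of double_bay below 0.006 m and angle between nut_a's own z axis and vertical below 0.12 rad))) and x of insert in the frame of small_bay between -0.015 and 0.015 m and y of insert in the frame of small_bay between -0.015 and 0.015 m and z of insert in the frame of small_bay below 0.006 m and distance of each of smooth_cap, plain_plug from where it was at the start of the episode below 0.02 m and linear speed of each of solenoid, nut_a, nut_b, insert below 0.02 m/s and angular speed of each of solenoid, nut_a, nut_b, insert below 0.3 rad/s and contact force between each of solenoid, nut_a, nut_b, insert and the fingers below 0.05 N); the robot touches nothing.
It fails at once if the smooth cap was moved (more than 20 mm) (distance of smooth_cap from where it was at the start of the episode above 0.02 m).
It fails at once if the plain plug was moved (more than 20 mm) (distance of plain_plug from where it was at the start of the episode above 0.02 m).
It also fails if it takes over 104 s, if anything falls off the work surface, if the arm or the gripper's body presses on something with over 40 N, if the wrist force passes 120 N, or if a joint passes its speed limit or range.

ROBOT

A 6-joint arm with a two-finger parallel gripper is mounted at the origin on a cart in front of the work surface, level with it; the furniture and walls round the work are solid. World frame = base frame: x ahead of the robot, y to its left, z up, the work surface at z = 0. Lengths are in m, angles in rad, forces in N, time in s.
With the tool pointing down it reaches from about 0.275 to 0.825 m from the base axis. Payload 4.9 kg.
Tool frame: the origin (TCP) lies at the very end of the fingers, on their centre line; the grasp point (between the pads) lies arm.pinch_z behind it (arm.pinch_z is the distance from the TCP to the grasp point, in m); z points along the fingers, y is the line along which they close (so a half turn about z gives the same grasp; the last joint's range is limited). The gripper opens to 85 mm and grips with 20 to 120 N. Pads are 22 mm wide; open, the fingers measure 114 mm over their backs; the gripper's body (76 mm by 85 mm) begins 54 mm behind the grasp point. The pads swing forward as they close: fully open they stand 13 mm farther back than shut.
Start: joints at [1.103, 0.326, -0.193, 1.052, 0, 1.437], TCP at [0.18, 0.52, 0.231] pointing down, gripper open.
Joint ranges: [-2.65, 2.65], [-0.97, 1.79], [-1.3, 1.35], [-1.93, 2.1], [-1.47, 1.37], [-3.14, 3.14]. Speed limits (rad/s): [2.57, 2.57, 3.14, 3.14, 3.14, 3.14].

INTERFACE

Orientations are given as a rotation vector (axis times angle).
In Python, from plant import arm gives the robot as it stands. The module is installed in compiled form; this text tells all that it offers.
- The arm moves only by the shell command python3 -m creep 'ROWS' [FORCE]. ROWS is JSON, a list of rows, each a list of 7 numbers: the turn, a rotation vector about the tool's x, y, z in rad, then the shift along the tool's x, y, z in mm, then the finger opening in mm, from 0 to 85.4. A call has 1 to 20 rows; each row shifts and turns the commanded pose from where the row before left it, along the tool's axes as they then stand; what a row does not reach is not made up. A row lasts 1/12 s, in which the tool goes at most 41.7 mm and 7.16 degrees, less where a joint would pass 70% of its speed; a pose out of reach is approached as far as the arm can. A call with a gripper value outside its range is refused whole. The fingers move at their own pace and stop on an object; FORCE is the grip in N (left out, the last holds). Time passes only in rows, so rows that do not move let the fingers close. It gives the time, the measured TCP pose, the force, the opening and the grip force at its end, in the units of the state.
- arm.get_state(): the state, without advancing time (a new reading comes with each control period).
- arm.grab_frame(name): name is "scene" or "side" or "wrist"; returns a dict with "img" (480x640x3 uint8, red, green, blue), "mtx" (3x3 intrinsics, pixels), "dist_coeffs" ([k1, k2, p1, p2, k3] as OpenCV has them; the pictures are not rectified), "xyz" and "orientation" of the camera in the world. Camera axes: x right, y down, z forward; pixel columns grow to the right and rows downward; lengths in m; the calibration is good to about 2 mm. A picture is of the moment at which its call begins. There is no depth.
- arm.sign_off(): hands the job in; it is judged then, once.
The state is a dict: "t": time; "joint_positions": joint angles; "dq": joint speeds; "tau": joint torques, N m; "eef_pos": TCP position; "tool_rot": TCP orientation; "wrist_force": force on the tool from outside, world axes, zero at the start; "torque": the same for the moment, N m; "grip_width": opening from 0.0 (shut) to 1.0 (fully open); "grip_force": force on a finger pad.
Only numpy, scipy, OpenCV 4.12 (cv2) and the standard library are available. Lean on these libraries where they do the work, as an engineer would, in place of code of your own. Each camera call takes 0.05 s, during which the arm holds its last target. There are 200 camera calls.

## Working session

There is one attempt and no reset: what is moved stays moved. The work goes in short steps, Python scripts to look and compute and a shell command to move; the robot and the scene stay as the last step left them, time stands still between calls to the robot, and variables do not carry over. Pictures are saved under pics/ and viewed, at most 14 in all, crops included, and the job is handed in when it is done.

```bash
mkdir -p pics
cat > h.py <<'E'
import numpy as np, cv2
from scipy.spatial.transform import Rotation as R
from plant import arm
def rot(o):
    o=np.array(o,float)
    return o if o.shape==(3,3) else R.from_rotvec(o).as_matrix() if o.size==3 else R.from_quat(o).as_matrix()
def grab(name,fn=None):
    f=arm.grab_frame(name)
    if fn: cv2.imwrite('pics/'+fn,f['img'][:,:,::-1]); np.savez('pics/'+fn[:-4]+'.npz',**f)
    return f
def load(fn): return dict(np.load('pics/'+fn+'.npz'))
def plane(f,uv,z):
    p=cv2.undistortPoints(np.array(uv,float).reshape(-1,1,2),np.array(f['mtx']),np.array(f['dist_coeffs'])).reshape(-1,2)
    d=np.c_[p,np.ones(len(p))]@rot(f['orientation']).T
    o=np.array(f['xyz']); return o+d*((z-o[2])/d[:,2])[:,None]
def proj(f,X):
    Rm=rot(f['orientation']).T; 
    return cv2.projectPoints(np.array(X,float).reshape(-1,1,3),cv2.Rodrigues(Rm)[0],-Rm@np.array(f['xyz']),np.array(f['mtx']),np.array(f['dist_coeffs']))[0].reshape(-1,2)
E
python3 - <<'E'
from h import *
np.set_printoptions(precision=4,suppress=True)
print(arm.get_state(),arm.pinch_z)
for n in("scene","side","wrist"):
    f=grab(n,n+'0.png'); print(n,f['xyz'],f['orientation'],f['mtx'],f['dist_coeffs'])
E
```

```text
{'t': 0.0, 'joint_positions': array([ 1.1028,  0.3269, -0.1936,  1.052 , -0.    ,  1.4366]), 'dq': array([ 0.0004, -0.0003,  0.0016, -0.    , -0.0004, -0.    ]), 'tau': array([  0.0019, -44.3396,  26.2443,   0.0154,   0.    ,  -0.    ]), 'eef_pos': array([0.1799, 0.5191, 0.2305]), 'tool_rot': array([-0.5218, -3.0975,  0.0025]), 'wrist_force': array([0.2367, 0.4448, 0.5255]), 'torque': array([-0.0664, -0.0033,  0.009 ]), 'grip_force': 0.0, 'grip_width': 0.9982309894569397} 0.0187
scene [-0.2955 -0.8171  1.2104] [-2.2218  1.0177 -0.3659] [[603.711    0.     308.2218]
 [  0.     603.711  232.6385]
 [  0.       0.       1.    ]] [-0.2103  0.      0.      0.      0.    ]
side [ 0.3713 -0.9784  0.6324] [-2.154   0.1097 -0.0854] [[469.8199   0.     318.9276]
 [  0.     469.8199 238.7148]
 [  0.       0.       1.    ]] [0.0178 0.     0.     0.     0.    ]
wrist [0.1148 0.5416 0.373 ] [2.3691 1.6864 0.2322] [[361.3762   0.     321.2002]
 [  0.     361.3762 242.3486]
 [  0.       0.       1.    ]] [-0.0564  0.      0.      0.      0.    ]
```

View pics/scene0.png

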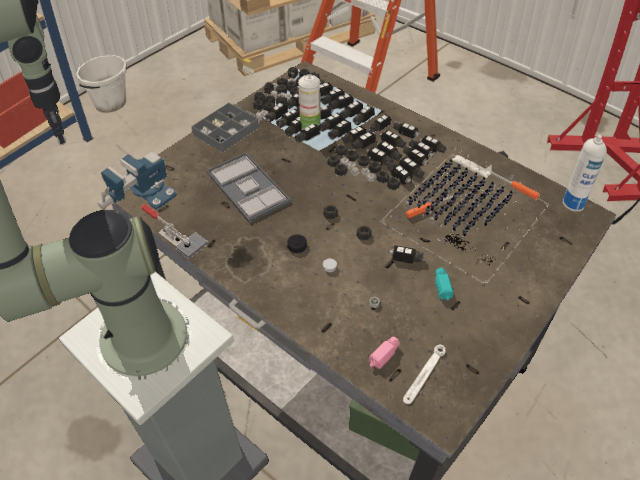

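View pics/side0.png

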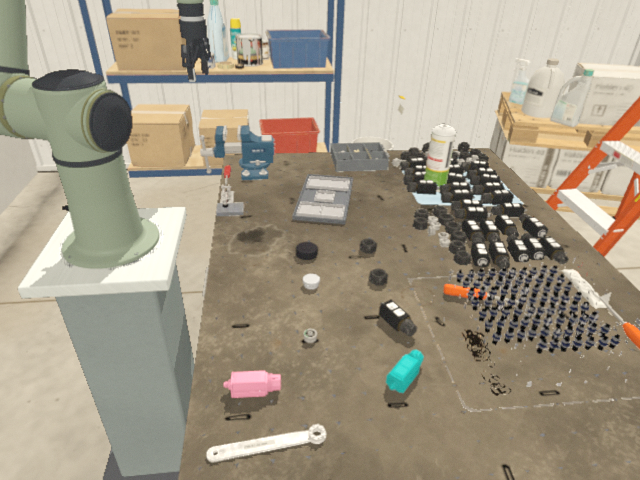

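The scene view shows the tray at about (248,187), nut candidates at (330,211) and (364,232), the smooth cap at (297,243), the plain plug at (330,265), the insert at (374,302) and the black solenoid at (405,254). The pink (384,352) and turquoise (444,284) look-alikes stay out of it. I'll enlarge a crop to confirm and measure positions with masks.

Run:
```python
from h import *
np.set_printoptions(precision=3,suppress=True)
s=load('scene0');d=load('side0')
a=s['img'][150:325,200:434]; b=d['img'][165:355,210:430]
A=cv2.resize(a,(800,598),interpolation=cv2.INTER_CUBIC)
cv2.imwrite('pics/crop1.png',A[:,:,::-1])
for n,uv,uv2 in [('cap',(297,243),(307,250)),('plug',(330,265),(311,282)),('ins',(374,302),(310,335)),('nutL',(330,211),(368,246)),('nutR',(364,232),(378,277)),('sol',(405,254),(397,316)),('tray',(248,187),(324,200))]:
    print(n,plane(s,uv,.012)[0],plane(d,uv2,.012)[0])
```

```text
cap [ 0.452 -0.094  0.012] [ 0.455 -0.093  0.012]
plug [ 0.451 -0.208  0.012] [ 0.453 -0.211  0.012]
ins [ 0.432 -0.363  0.012] [ 0.436 -0.364  0.012]
nutL [ 0.598 -0.086  0.012] [ 0.599 -0.089  0.012]
nutR [ 0.597 -0.205  0.012] [ 0.597 -0.206  0.012]
sol [ 0.605 -0.333  0.012] [ 0.607 -0.329  0.012]
tray [0.52  0.156 0.012] [0.523 0.141 0.012]
```

View pics/crop1.png

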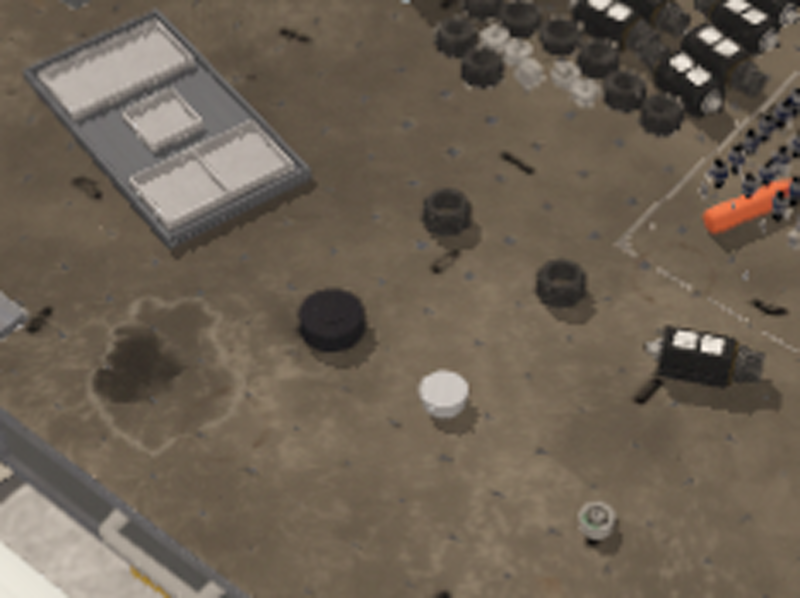

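The crop confirms the parts. Both ribbed nuts with a bore are at scene (330,211) and (364,232). The smooth, boreless cap is (297,243), the plain bright plug is (330,265), and the insert with its boss up is (374,302). The solenoid with white patches is (405,254). In the tray, the bays run long (far), small (middle), divided (near). The two views agree to within 3 mm on all the parts, but differ by 15 mm on the tray. Next I'll move the wrist camera over the area for precise positions.

```bash
python3 -m creep '[[0,0,-0.111,0,0,-40,85],[0,0,-0.111,0,0,-40,85],[0,0,-0.111,0,0,-40,85],[0,0,0,-19,-36,-2,85],[0,0,0,-19,-36,-2,85],[0,0,0,-19,-36,-2,85],[0,0,0,-19,-36,-2,85],[0,0,0,-19,-36,-2,85],[0,0,0,-19,-36,-2,85],[0,0,0,-19,-36,-2,85],[0,0,0,-19,-36,-2,85],[0,0,0,-19,-36,-2,85],[0,0,0,-19,-36,-2,85],[0,0,0,-19,-36,-2,85],[0,0,0,-19,-36,-2,85],[0,0,0,-19,-36,-2,85],[0,0,0,-19,-36,-2,85],[0,0,0,-19,-36,-2,85],[0,0,0,-19,-36,-2,85],[0,0,0,-19,-36,-2,85]]'
python3 -m creep '[[0,0,0,0,0,0,85],[0,0,0,0,0,0,85],[0,0,0,0,0,0,85]]'
python3 - <<'E'
from h import *
f=grab('wrist','w1.png'); print(f['xyz'],rot(f['orientation']),arm.get_state()['joint_positions'])
E
```

```text
t: 1.82
eef_pos: [0.5031, -0.0947, 0.3852]
tool_rot: [-0.002, -3.141, -0.0]
wrist_force: [1.0, 0.7, 1.3]
grip_width: 0.991
grip_force: 0.0
t: 2.07
eef_pos: [0.5023, -0.0925, 0.3848]
tool_rot: [-0.002, -3.14, -0.001]
wrist_force: [-0.6, -0.2, 0.2]
grip_width: 0.996
grip_force: 0.0
[ 0.43337683 -0.09288454  0.52719802] [[ 0.00129907  0.9626962   0.27058149]
 [ 0.99999754 -0.00173757  0.00138105]
 [ 0.00179968  0.27057903 -0.96269608]] [-3.25767147e-01  1.98364701e-01  2.46910014e-02  1.39818187e+00
  2.87728882e-04 -3.25516752e-01]
```

View pics/w1.png

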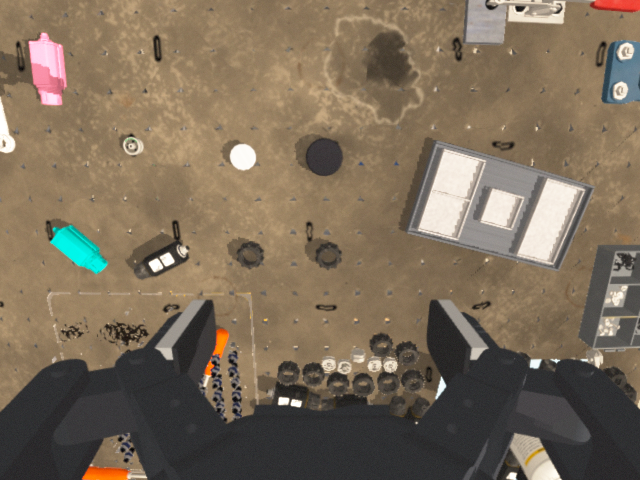

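The wrist view shows everything: nuts at (250,255) and (328,256), cap (324,157), plug (243,157), insert (133,146), solenoid (162,259). The bays are long (552,215), small (499,207) and divided (452,193). Now I'll measure them precisely.

Run:
```python
from h import *
np.set_printoptions(precision=4,suppress=True)
f=load('w1');im=f['img'];hsv=cv2.cvtColor(im,cv2.COLOR_RGB2HSV);V=hsv[...,2];S=hsv[...,1]
o=im.copy()
def blob(mask,c,r):
    m=np.zeros_like(V);m[c[1]-r:c[1]+r,c[0]-r:c[0]+r]=mask[c[1]-r:c[1]+r,c[0]-r:c[0]+r]
    cs,_=cv2.findContours(m,cv2.RETR_EXTERNAL,cv2.CHAIN_APPROX_NONE);return max(cs,key=cv2.contourArea)
dark=((V<58)).astype(np.uint8)*255
dark=cv2.morphologyEx(dark,cv2.MORPH_CLOSE,np.ones((3,3)))
for n,c in [('nutR',(250,255)),('nutL',(328,256)),('cap',(324,157))]:
    k=blob(dark,c,24);(x,y),r=cv2.minEnclosingCircle(k);p=plane(f,(x,y),.012)[0]
    q=plane(f,[(x-r,y),(x+r,y)],.012);print(n,(x,y),r,p,'dia',np.linalg.norm(q[1]-q[0]));cv2.drawContours(o,[k],-1,(255,0,0),1)
br=((V>130)&(S<50)).astype(np.uint8)*255
br=cv2.morphologyEx(br,cv2.MORPH_CLOSE,np.ones((5,5)))
for n,c,z,g in [('ins',(133,146),.012,14),('plug',(243,157),.016,20)]:
    k=blob(br,c,g);(x,y),r=cv2.minEnclosingCircle(k);q=plane(f,[(x-r,y),(x+r,y)],z)
    print(n,(x,y),r,plane(f,(x,y),z)[0],'dia',np.linalg.norm(q[1]-q[0]));cv2.drawContours(o,[k],-1,(255,0,0),1)
sol=((V<58)|((V>140)&(S<60))).astype(np.uint8)*255
sol=cv2.morphologyEx(sol,cv2.MORPH_CLOSE,np.ones((5,5)))
k=blob(sol,(162,259),34);b=cv2.boxPoints(cv2.minAreaRect(k));cv2.drawContours(o,[k],-1,(255,0,0),1)
P=plane(f,b,.02);print('sol',P.mean(0),np.linalg.norm(P[1]-P[0]),np.linalg.norm(P[2]-P[1]),np.degrees(np.arctan2(*(P[1]-P[0])[[1,0]])))
wp=blob(((V>140)&(S<60)).astype(np.uint8)*255,(160,259),16)
M=cv2.moments(wp);print('white patch',M['m10']/M['m00'],M['m01']/M['m00'])
bay=((V>140)&(S<60)).astype(np.uint8)*255
cs,_=cv2.findContours(bay[130:270,405:595],cv2.RETR_EXTERNAL,cv2.CHAIN_APPROX_NONE,offset=(405,130))
for k in cs:
    if cv2.contourArea(k)<400: continue
    b=cv2.boxPoints(cv2.minAreaRect(k));P=plane(f,b,.012);cv2.drawContours(o,[b.astype(int)],-1,(255,0,0),1)
    e=P[1]-P[0];g=P[2]-P[1];print('bay',b.mean(0),P.mean(0),np.linalg.norm(e),np.linalg.norm(g),np.degrees(np.arctan2(e[1],e[0])))
cv2.imwrite('pics/ov1.png',cv2.resize(np.hstack([o[130:290,100:360]]),(800,492),interpolation=cv2.INTER_CUBIC)[:,:,::-1])
cv2.imwrite('pics/ov2.png',cv2.resize(o[120:280,400:600],(750,600),interpolation=cv2.INTER_CUBIC)[:,:,::-1])
```

```text
nutR (248.0, 260.5) 4.272101879119873 [ 0.6064 -0.2024  0.012 ] dia 0.012917771525652435
nutL (321.5, 249.0) 6.020897388458252 [ 0.5885 -0.0917  0.012 ] dia 0.017926128570990452
cap (323.02423095703125, 156.62925720214844) 18.08284568786621 [ 0.4542 -0.0894  0.012 ] dia 0.05036888557506471
ins (132.85000610351562, 145.33749389648438) 9.855876922607422 [ 0.4364 -0.356   0.012 ] dia 0.028486951636185042
plug (244.32835388183594, 156.6641845703125) 15.068492889404297 [ 0.4536 -0.1984  0.016 ] dia 0.041921909352287165
sol [ 0.5938 -0.3181  0.02  ] 0.08672121077915743 0.04542682577433714 135.8334820190525
white patch 161.24391988555075 261.89985693848354
bay [498.2641 207.5755] [0.5284 0.1713 0.012 ] 0.12531255725998167 0.2381246583038218 167.665617034011
```

View pics/ov1.png

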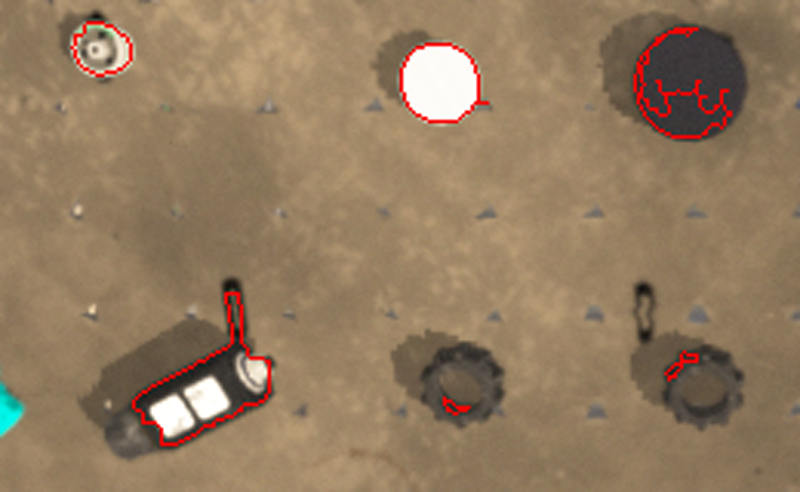

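View pics/ov2.png

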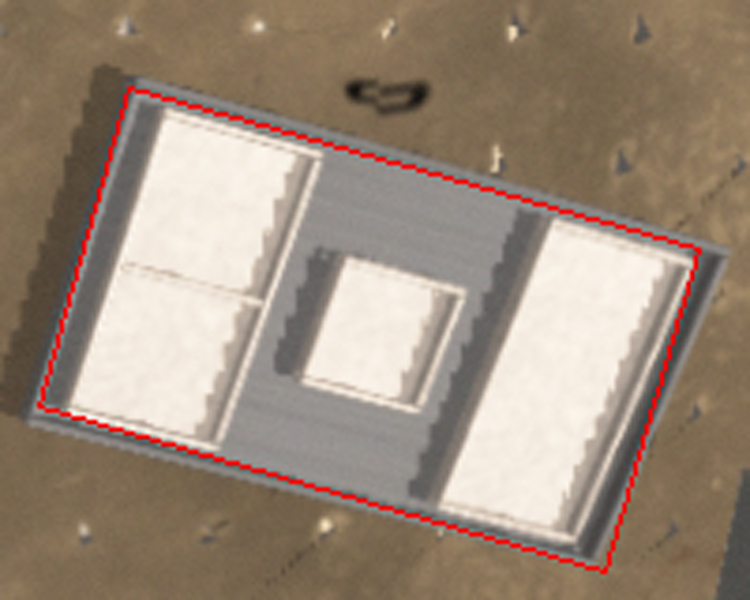

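Run:
```python
from h import *
np.set_printoptions(precision=4,suppress=True)
f=load('w1')
c1=lambda *p:np.array(p)/3.077+[100,130]
c2=lambda *p:np.array(p)/3.75+[400,120]
for n,p,z in [('nutR',(462,385),.012),('nutL',(704,386),.012),('ins',(101,49),.010),('plug',(440,83),.016),('cap',(690,82),.012)]: print(n,plane(f,c1(p),z)[0])
W=plane(f,c1((173,418),(209,397)),.031);E=plane(f,c1((110,440),(268,370)),.015)
B=plane(f,c1((133,405),(238,347)),.031)
for n,P in(('white',W),('ends',E),('topedge',B)): d=P[1]-P[0];print(n,P.mean(0),np.linalg.norm(d),np.degrees(np.arctan2(d[1],d[0])))
for n,p in [('long',[(555,215),(695,258),(578,543),(440,505)]),('small',[(338,255),(465,290),(420,410),(297,378)]),('dbl',[(160,108),(322,153),(220,450),(66,405)])]:
    P=plane(f,c2(*p),.012);print(n,P.mean(0),[np.linalg.norm(P[i]-P[i-1]) for i in range(4)],np.degrees(np.arctan2(*(P[3]-P[0])[[1,0]])))
T=np.array([.5284,.1713,.004]);a=np.radians(-12.3);ex=np.array([np.cos(a),np.sin(a),0]);ey=np.array([-ex[1],ex[0],0])
print('pred long,dbl,pockets',T+.08*ey,T-.08*ey,T-.08*ey+.0295*ex,T-.08*ey-.0295*ex)
```

```text
nutR [ 0.5979 -0.1987  0.012 ]
nutL [ 0.5986 -0.0808  0.012 ]
ins [ 0.4372 -0.3572  0.01  ]
plug [ 0.454  -0.2003  0.016 ]
cap [ 0.4542 -0.0877  0.012 ]
white [ 0.603  -0.3253  0.031 ] 0.02160113010510446 119.29830186369831
ends [ 0.6074 -0.3342  0.015 ] 0.09147621662818414 113.41995976352746
topedge [ 0.5874 -0.3263  0.031 ] 0.06140122109462162 117.81897852683879
long [0.5478 0.2519 0.012 ] [np.float64(0.12071543757102163), np.float64(0.06262467938268271), np.float64(0.12117160649341117), np.float64(0.06407117963329004)] -14.065846179042703
small [0.528  0.1722 0.012 ] [np.float64(0.049525518421835224), np.float64(0.054130090925775934), np.float64(0.04941324804495695), np.float64(0.05328759849143493)] -12.449476051997829
dbl [0.5083 0.0952 0.012 ] [np.float64(0.11688958743348689), np.float64(0.06531355513813226), np.float64(0.11936473337105753), np.float64(0.06581524201184785)] -13.722953593742927
pred long,dbl,pockets [0.5454 0.2495 0.004 ] [0.5114 0.0931 0.004 ] [0.5402 0.0869 0.004 ] [0.4825 0.0994 0.004 ]
```

```bash
python3 - <<'E'
from h import *
np.set_printoptions(precision=4,suppress=True)
f=load('scene0')
c=lambda *p:np.array(p)/3.419+[200,150]
for n,p in [('small',(161,121)),('long',(116,71)),('dbl',(213,177))]: print(n,plane(f,c(p),.012)[0])
E
python3 -m creep '[[0,0,0,-10.5,0.8,40,65],[0,0,0,-10.5,0.8,40,65],[0,0,0,-10.5,0.8,40,65],[0,0,0,-10.5,0.8,40,65],[0,0,0,-10.5,0.8,40,65],[0,0,0,-10.5,0.8,40,65],[0,0,0,-10.5,0.8,40,65],[0,0,0,-10.5,0.8,40,65],[0,0,0,-10.5,0.8,25,65],[0,0,0,-1.5,0,14,65],[0,0,0,0,0,8,65],[0,0,0,0,0,4,65],[0,0,0,0,0,0,65],[0,0,0,0,0,0,65]]' 40
python3 - <<'E'
from h import *
grab('wrist','w2.png')
E
```

```text
small [0.5226 0.1627 0.012 ]
long [0.5419 0.2377 0.012 ]
dbl [0.5031 0.0823 0.012 ]
t: 3.28
eef_pos: [0.5992, -0.0851, 0.0156]
tool_rot: [0.0, 3.14, -0.001]
wrist_force: [-0.2, -0.1, -0.4]
grip_width: 0.765
grip_force: 0.0
```

View pics/w2.png

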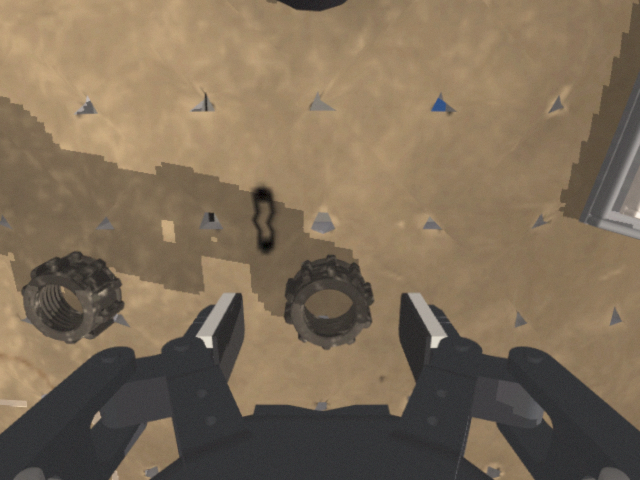

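The wrist view shows the nut between the open fingers at (328,302), about 3 mm right of the finger centre. I'll check fore/aft position and tray position from this view.

Run:
```python
from h import *
np.set_printoptions(precision=4,suppress=True)
f=load('w2');print(plane(f,[(328,303),(73,297)],.012),plane(f,(329,308),.02),arm.get_state()['eef_pos'],proj(f,[arm.get_state()['eef_pos'],arm.get_state()['eef_pos']+[0,0,arm.pinch_z]]))
```

```text
[[ 0.5992 -0.0824  0.012 ]
 [ 0.597  -0.1977  0.012 ]] [[ 0.5977 -0.0821  0.02  ]] [ 0.5995 -0.0854  0.0159] [[321.2011 307.5783]
 [321.2275 329.3833]]
```

```bash
python3 -m creep '[[0,0,0,0,3,6,65],[0,0,0,0,0,4,65],[0,0,0,0,0,0,30],[0,0,0,0,0,0,30],[0,0,0,0,0,0,30],[0,0,0,0,0,0,30],[0,0,0,0,0,0,30],[0,0,0,0,0,0,30]]' 40
```

```text
t: 4.0
eef_pos: [0.5989, -0.0826, 0.0046]
tool_rot: [0.001, 3.141, -0.0]
wrist_force: [-1.3, 0.6, 3.0]
grip_width: 0.436
grip_force: 40.3
```

```bash
python3 -m creep '[[0,0,0,0,0,-20,30],[0,0,0,0,0,-40,30],[0,0,0,0,0,-40,30],[0,0,0,0,0,-40,30],[0,0,0,15,29,0,30],[0,0,0,15,29,0,30],[0,0,0,15,29,0,30],[0,0,0,15,29,0,30],[0,0,0,15,29,0,30],[0,0,0,15,29,0,30],[0,0,0,0,0,0,30],[0,0,0,0,0,0,30],[0,0,0,0,0,0,30]]'
python3 - <<'E'
from h import *
f=grab('wrist','w3.png');print(arm.get_state()['eef_pos'])
np.set_printoptions(precision=4,suppress=True)
E
```

```text
t: 5.08
eef_pos: [0.5093, 0.0915, 0.1444]
tool_rot: [0.001, 3.141, -0.001]
wrist_force: [0.7, -0.2, -1.0]
grip_width: 0.442
grip_force: 40.2
[0.50955343 0.09101478 0.14436556]
```

View pics/w3.png

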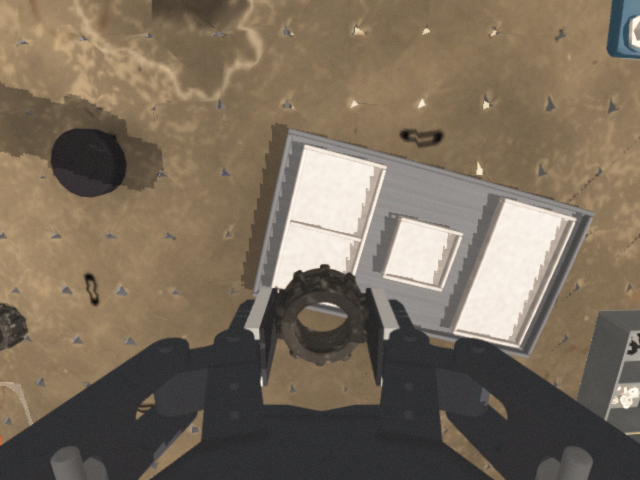

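The nut is held level. The tray corners show at (288,128), (594,214) and (528,355), the small bay at about (422,252), and the cross lip runs from (290,221) to (362,238).

Run:
```python
from h import *
np.set_printoptions(precision=4,suppress=True)
f=load('w3')
P=plane(f,[(288,128),(594,214),(528,355)],.012);print('rim',np.linalg.norm(np.diff(P,axis=0),axis=1),'centre',(P[0]+P[2])/2,[np.degrees(np.arctan2(v[1],v[0])) for v in np.diff(P,axis=0)])
for n,p in [('small',[(398,213),(463,232),(442,290),(384,275)]),('long',[(505,197),(578,215),(524,345),(454,332)])]:
    Q=plane(f,p,.013);print(n,Q.mean(0),[np.linalg.norm(Q[i]-Q[i-1]) for i in range(4)])
Q=plane(f,[(290,221),(362,238)],.013);print('cross',Q.mean(0),np.linalg.norm(Q[1]-Q[0]))
Q=plane(f,[(303,145),(386,166)],.013);print('dbl near end',Q.mean(0),np.linalg.norm(Q[1]-Q[0]))
```

```text
rim [0.2507 0.1324] centre [0.5269 0.1714 0.012 ] [np.float64(75.40141336038822), np.float64(-14.89360454428651)]
small [0.5268 0.1716 0.013 ] [np.float64(0.05171598542681863), np.float64(0.054586547265335794), np.float64(0.050778476630430204), np.float64(0.05051299492276678)]
long [0.5464 0.2508 0.013 ] [np.float64(0.11963877345688972), np.float64(0.0636805024474652), np.float64(0.11919994299529642), np.float64(0.06583480856032749)]
cross [0.5073 0.0952 0.013 ] 0.05783999397206377
dbl near end [0.4509 0.1088 0.013 ] 0.06352319679572224
```

```bash
python3 -m creep '[[0,0,0,-13,-2,0,30],[0,0,0,-13.5,-2,0,30],[0,0,0,0,0,35,30],[0,0,0,0,0,35,30],[0,0,0,0,0,30,30],[0,0,0,0,0,15,30],[0,0,0,0,0,8,30],[0,0,0,0,0,4,30],[0,0,0,0,0,0,30],[0,0,0,0,0,0,30]]'
```

```text
t: 5.97
eef_pos: [0.5365, 0.0872, 0.0182]
tool_rot: [0.002, 3.14, 0.0]
wrist_force: [-0.6, 0.7, 0.7]
grip_width: 0.436
grip_force: 40.2
```

```bash
python3 -m creep '[[0,0,0,0,0,4,30],[0,0,0,0,0,1,30],[0,0,0,0,0,0,30],[0,0,0,0,0,0,44],[0,0,0,0,0,0,50],[0,0,0,0,0,0,55],[0,0,0,0,0,0,55],[0,0,0,0,0,0,55],[0,0,0,0,0,-10,55],[0,0,0,0,0,-30,55],[0,0,0,0,0,-40,65],[0,0,0,0,0,-40,65],[0,0,0,0,0,-20,65]]'
```

```text
t: 7.05
eef_pos: [0.5373, 0.0877, 0.1576]
tool_rot: [0.001, 3.136, 0.0]
wrist_force: [1.0, 1.1, 0.1]
grip_width: 0.762
grip_force: 0.0
```

```bash
python3 -m creep '[[0,0,0,-7.6,-35.7,0,65],[0,0,0,-7.6,-35.7,0,65],[0,0,0,-7.6,-35.7,0,65],[0,0,0,-7.6,-35.7,0,65],[0,0,0,-7.6,-35.7,0,65],[0,0,0,-7.6,-35.7,0,65],[0,0,0,-7.6,-35.7,0,65],[0,0,0,-7.6,-35.7,0,65],[0,0,0,0,0,35,65],[0,0,0,0,0,35,65],[0,0,0,0,0,30,65],[0,0,0,0,0,15,65],[0,0,0,0,0,0,65],[0,0,0,0,0,0,65]]'
python3 - <<'E'
from h import *
f=grab('wrist','w4.png');e=arm.get_state()['eef_pos'];print(e,proj(f,[e+[0,0,-.02]]))
E
```

```text
t: 8.22
eef_pos: [0.5954, -0.1978, 0.0372]
tool_rot: [-0.001, -3.14, -0.001]
wrist_force: [-0.0, -0.3, 0.8]
grip_width: 0.762
grip_force: 0.0
[ 0.59657874 -0.19830288  0.03849297] [[320.73913851 291.80475712]]
```

View pics/w4.png

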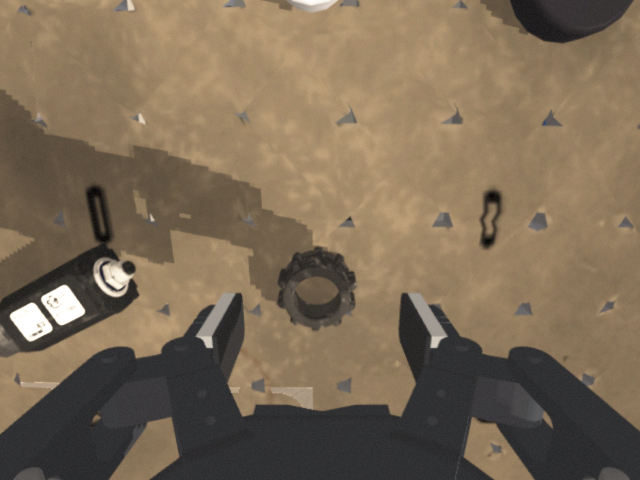

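The nut is at (317,288), centred between the fingers to within 2 mm. The solenoid is at lower left, with its end nozzle at (120,270).

```bash
python3 -m creep '[[0,0,0,-1,-1,15,65],[0,0,0,0,0,10,65],[0,0,0,0,0,6,65],[0,0,0,0,0,2,65],[0,0,0,0,0,0,30],[0,0,0,0,0,0,30],[0,0,0,0,0,0,30],[0,0,0,0,0,0,30],[0,0,0,0,0,0,30],[0,0,0,0,0,0,30]]' 40
```

```text
t: 9.1
eef_pos: [0.5975, -0.1993, 0.0052]
tool_rot: [0.001, 3.14, -0.001]
wrist_force: [-0.6, 1.0, 6.7]
grip_width: 0.437
grip_force: 40.6
```

```bash
python3 -m creep '[[0,0,0,0,0,-20,30],[0,0,0,0,0,-40,30],[0,0,0,0,0,-40,30],[0,0,0,6.6,16.7,-30,30],[0,0,0,13.2,33.4,0,30],[0,0,0,13.2,33.4,0,30],[0,0,0,13.2,33.4,0,30],[0,0,0,13.2,33.4,0,30],[0,0,0,13.2,33.4,0,30],[0,0,0,13.2,33.4,0,30],[0,0,0,13.2,33.4,0,30],[0,0,0,13.2,33.4,0,30],[0,0,0,6.6,16.7,0,30],[0,0,0,0,0,20,30],[0,0,0,0,0,40,30],[0,0,0,0,0,30,30],[0,0,0,0,0,15,30],[0,0,0,0,0,5,30],[0,0,0,0,0,0,30],[0,0,0,0,0,0,30]]'
```

```text
t: 10.77
eef_pos: [0.4788, 0.1016, 0.0248]
tool_rot: [0.001, 3.141, 0.0]
wrist_force: [-0.3, -0.0, -0.6]
grip_width: 0.431
grip_force: 40.2
```

```bash
python3 -m creep '[[0,0,0,0,0,7,30],[0,0,0,0,0,4,30],[0,0,0,0,0,0,30],[0,0,0,0,0,0,44],[0,0,0,0,0,0,50],[0,0,0,0,0,0,55],[0,0,0,0,0,0,55],[0,0,0,0,0,0,55],[0,0,0,0,0,-10,55],[0,0,0,0,0,-30,55],[0,0,0,0,0,-40,65],[0,0,0,0,0,-40,65],[0,0,0,0,0,-20,65],[0,0,0,0,0,0,65]]'
python3 - <<'E'
from h import *
f=grab('wrist','w5.png');e=arm.get_state()['eef_pos'];print(e)
E
```

```text
t: 11.93
eef_pos: [0.4819, 0.1019, 0.1591]
tool_rot: [0.001, 3.132, 0.001]
wrist_force: [1.4, 0.4, 0.1]
grip_width: 0.763
grip_force: 0.0
[0.48053524 0.10178152 0.15658364]
```

View pics/w5.png

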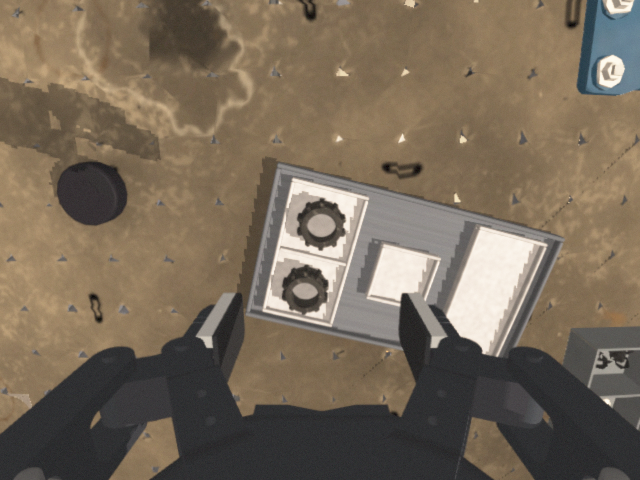

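Both nuts sit flat in their pockets at (321,223) and (305,290). Next is the insert.

```bash
python3 -m creep '[[0,0,0,1.8,-19.1,0,65],[0,0,0,3.6,-38.2,0,65],[0,0,0,3.6,-38.2,0,65],[0,0,0,3.6,-38.2,0,65],[0,0,0,3.6,-38.2,0,65],[0,0,0,3.6,-38.2,0,65],[0,0,0,3.6,-38.2,0,65],[0,0,0,3.6,-38.2,0,65],[0,0,0,3.6,-38.2,0,65],[0,0,0,3.6,-38.2,0,65],[0,0,0,3.6,-38.2,0,65],[0,0,0,3.6,-38.2,0,65],[0,0,0,1.8,-19.1,0,60],[0,0,0,0,0,35,60],[0,0,0,0,0,40,60],[0,0,0,0,0,25,60],[0,0,0,0,0,10,60],[0,0,0,0,0,0,60],[0,0,0,0,0,0,60]]'
python3 - <<'E'
from h import *
f=grab('wrist','w6.png');e=arm.get_state()['eef_pos'];print(e)
E
```

```text
t: 13.57
eef_pos: [0.4346, -0.3564, 0.0431]
tool_rot: [-0.001, -3.141, -0.002]
wrist_force: [-0.7, -0.0, 0.4]
grip_width: 0.705
grip_force: 0.0
[ 0.4354349  -0.35718856  0.04427212]
```

View pics/w6.png

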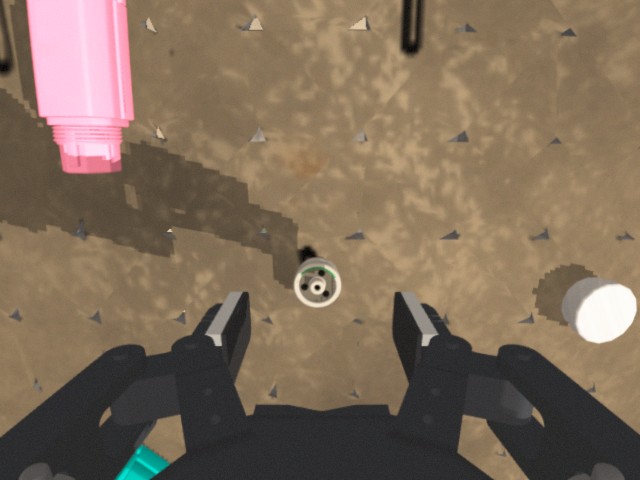

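The insert is at (317,285), boss up, and centred between the fingers laterally.

```bash
python3 - <<'E'
from h import *
f=load('w6');print(plane(f,[(317.5,287),(317.5,282)],.012))
E
python3 -m creep '[[0,0,0,0,-1,15,60],[0,0,0,0,-1,12,60],[0,0,0,0,0,8,60],[0,0,0,0,0,2,60],[0,0,0,0,0,0,60]]' 40
```

```text
[[ 0.43852626 -0.35850667  0.012     ]
 [ 0.43574876 -0.35849721  0.012     ]]
t: 14.03
eef_pos: [0.4346, -0.3584, 0.0061]
tool_rot: [-0.001, -3.141, -0.001]
wrist_force: [-0.2, -0.9, -0.1]
grip_width: 0.703
grip_force: 0.0
```

```bash
python3 -m creep '[[0,0,0,-2,0,1,60],[0,0,0,0,0,0,15],[0,0,0,0,0,0,15],[0,0,0,0,0,0,15],[0,0,0,0,0,0,15],[0,0,0,0,0,0,15],[0,0,0,0,0,0,15],[0,0,0,0,0,0,15]]' 40
```

```text
t: 14.7
eef_pos: [0.4371, -0.3591, 0.0059]
tool_rot: [0.001, 3.141, -0.001]
wrist_force: [-0.5, 1.1, 5.7]
grip_width: 0.25
grip_force: 39.2
```

```bash
python3 -m creep '[[0,0,0,0,0,-20,15],[0,0,0,0,0,-40,15],[0,0,0,0,0,-40,15],[0,0,0,-3.2,19,-20,15],[0,0,0,-6.4,37.9,0,15],[0,0,0,-6.4,37.9,0,15],[0,0,0,-6.4,37.9,0,15],[0,0,0,-6.4,37.9,0,15],[0,0,0,-6.4,37.9,0,15],[0,0,0,-6.4,37.9,0,15],[0,0,0,-6.4,37.9,0,15],[0,0,0,-6.4,37.9,0,15],[0,0,0,-6.4,37.9,0,15],[0,0,0,-6.4,37.9,0,15],[0,0,0,-6.4,37.9,0,15],[0,0,0,-6.4,37.9,0,15],[0,0,0,-6.4,37.9,0,15],[0,0,0,-3.2,19,0,15],[0,0,0,0,0,20,15],[0,0,0,0,0,40,15]]'
python3 -m creep '[[0,0,0,0,0,20,15],[0,0,0,0,0,10,15],[0,0,0,0,0,0,15],[0,0,0,0,0,0,15]]'
python3 - <<'E'
from h import *
f=grab('wrist','w7.png');e=arm.get_state()['eef_pos'];print(e)
E
```

```text
t: 16.37
eef_pos: [0.5311, 0.1746, 0.0686]
tool_rot: [-0.004, 3.132, 0.003]
wrist_force: [0.4, -0.0, -1.0]
grip_width: 0.25
grip_force: 39.5
t: 16.7
eef_pos: [0.5268, 0.1717, 0.0354]
tool_rot: [-0.002, -3.141, 0.0]
wrist_force: [0.6, 0.7, -0.3]
grip_width: 0.25
grip_force: 39.5
[0.52774317 0.17187071 0.03627231]
```

View pics/w7.png

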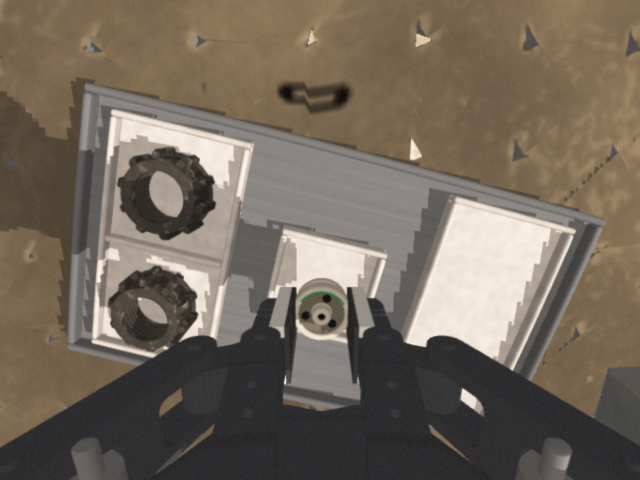

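The insert is held upright at (322,315), above the small bay, and both nuts are still seated. Lowering and releasing now.

```bash
python3 -m creep '[[0,0,0,0,0,12,15],[0,0,0,0,0,6,15],[0,0,0,0,0,4,15],[0,0,0,0,0,0,15],[0,0,0,0,0,0,15]]'
python3 -m creep '[[0,0,0,0,0,0,28],[0,0,0,0,0,0,34],[0,0,0,0,0,0,40],[0,0,0,0,0,0,40],[0,0,0,0,0,0,40],[0,0,0,0,0,-10,40],[0,0,0,0,0,-30,40],[0,0,0,0,0,-40,60],[0,0,0,0,0,-40,60],[0,0,0,0,0,-30,60],[0,0,0,0,0,0,60],[0,0,0,0,0,0,60]]'
```

```text
t: 17.17
eef_pos: [0.527, 0.1719, 0.0138]
tool_rot: [0.001, 3.141, 0.0]
wrist_force: [0.2, -0.7, -0.1]
grip_width: 0.25
grip_force: 39.5
t: 18.17
eef_pos: [0.5285, 0.1722, 0.1662]
tool_rot: [0.001, 3.136, 0.001]
wrist_force: [0.1, -0.3, -1.2]
grip_width: 0.704
grip_force: 0.0
```

```bash
python3 -m creep '[[0,0,0,-2.8,-18,0,60],[0,0,0,-5.6,-36.1,0,60],[0,0,0,-5.6,-36.1,0,60],[0,0,0,-5.6,-36.1,0,60],[0,0,0,-5.6,-36.1,0,60],[0,0,0,-5.6,-36.1,0,60],[0,0,0,-5.6,-36.1,0,60],[0,0,0,-5.6,-36.1,0,60],[0,0,0,-5.6,-36.1,0,60],[0,0,0,-5.6,-36.1,0,60],[0,0,0,-5.6,-36.1,0,60],[0,0,0,-5.6,-36.1,0,60],[0,0,0,-5.6,-36.1,0,60],[0,0,0,-5.6,-36.1,0,60],[0,0,0,-2.8,-18,0,60]]'
python3 -m creep '[[0,0,0.122,0,0,0,60],[0,0,0.122,0,0,0,60],[0,0,0.122,0,0,0,60],[0,0,0.122,0,0,0,60],[0,0,0.122,0,0,0,60],[0,0,0.122,0,0,0,60],[0,0,0.122,0,0,0,60],[0,0,0.122,0,0,0,60],[0,0,0.122,0,0,0,60],[0,0,0,0,0,40,60],[0,0,0,0,0,30,60],[0,0,0,0,0,0,60],[0,0,0,0,0,0,60]]'
python3 - <<'E'
from h import *
f=grab('wrist','w8.png');e=arm.get_state();print(e['eef_pos'],e['tool_rot'],e['joint_positions'])
E
```

```text
t: 19.42
eef_pos: [0.6038, -0.3374, 0.1611]
tool_rot: [-0.006, -3.139, 0.0]
wrist_force: [0.1, 0.4, 0.3]
grip_width: 0.703
grip_force: 0.0
t: 20.5
eef_pos: [0.6024, -0.3318, 0.0902]
tool_rot: [-1.637, -2.673, -0.001]
wrist_force: [-1.1, -0.4, 1.2]
grip_width: 0.701
grip_force: 0.0
[ 0.60410851 -0.33302248  0.0926395 ] [-1.63915835e+00 -2.67704119e+00 -2.05875556e-04] [-6.10698125e-01  6.90702679e-01  4.24998886e-02  9.25178442e-01
 -2.71877098e-05  4.88134311e-01]
```

View pics/w8.png

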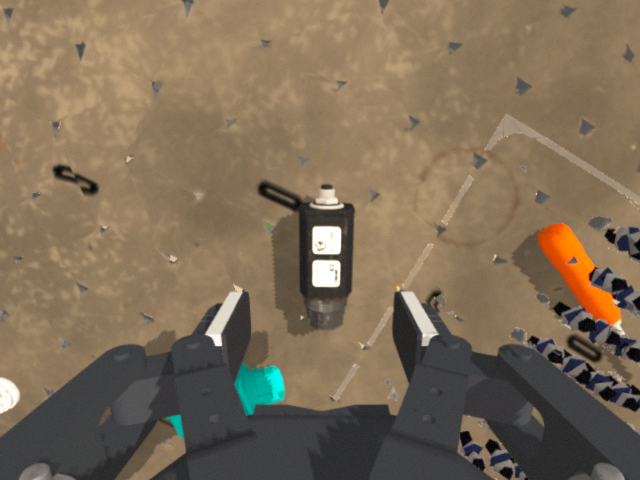

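The solenoid lies straight in view: nozzle end (327,186), body from row 208 to 297, dark threaded end at 328, with its axis parallel to the fingers. Computing the offsets next.

Run:
```python
from h import *
np.set_printoptions(precision=4,suppress=True)
f=load('w8');s=arm.get_state();T=rot(s['tool_rot']);e=s['eef_pos']
for n,p,z in [('nozzle',(327,186),.018),('thread end',(326,328),.012),('body near top',(327,208),.031),('body far top',(326,297),.031),('patches',(326,256),.031)]:
    P=plane(f,p,z)[0];print(n,P,'tool mm',1000*(P-e)@T)
print(np.degrees(np.arctan2(T[1],T[0])),e)
```

```text
nozzle [ 0.5854 -0.2919  0.018 ] tool mm [44.9439  2.1477 74.7391]
thread end [ 0.6293 -0.3782  0.012 ] tool mm [-51.8414   1.9798  80.5196]
body near top [ 0.5903 -0.3017  0.031 ] tool mm [34.0649  2.0259 61.7145]
body far top [ 0.6147 -0.3504  0.031 ] tool mm [-20.4137   1.6639  61.5913]
patches [ 0.6028 -0.3272  0.031 ] tool mm [ 5.6292  1.5643 61.6506]
[117.0415  27.0416 145.6122] [ 0.6041 -0.333   0.0926]
```

```bash
python3 -m creep '[[0,0,0,3,2,30,60],[0,0,0,0,0,30,60],[0,0,0,0,0,15,60],[0,0,0,0,0,6,60],[0,0,0,0,0,1,60],[0,0,0,0,0,0,60],[0,0,0,0,0,0,25],[0,0,0,0,0,0,25],[0,0,0,0,0,0,25],[0,0,0,0,0,0,25],[0,0,0,0,0,0,25],[0,0,0,0,0,0,25],[0,0,0,0,0,0,25]]' 50
```

```text
t: 21.63
eef_pos: [0.6066, -0.331, 0.0136]
tool_rot: [1.638, 2.676, -0.001]
wrist_force: [-0.2, -0.0, 5.4]
grip_width: 0.371
grip_force: 50.3
```

```bash
python3 -m creep '[[0,0,0,0,0,-10,25],[0,0,0,0,0,-30,25],[0,0,0,0,0,-40,25],[0,0,0,0,0,-40,25],[0,0,0,0,0,-25,25],[0,0,-0.1216,0,0,0,25],[0,0,-0.1216,0,0,0,25],[0,0,-0.1216,0,0,0,25],[0,0,-0.1216,0,0,0,25],[0,0,-0.1216,0,0,0,25],[0,0,-0.1216,0,0,0,25],[0,0,-0.1216,0,0,0,25],[0,0,0,0,0,0,25],[0,0,0,0,0,0,25]]'
```

```text
t: 22.8
eef_pos: [0.6051, -0.3298, 0.1568]
tool_rot: [0.393, 3.117, 0.0]
wrist_force: [0.5, -0.9, -1.1]
grip_width: 0.372
grip_force: 49.9
```

```bash
python3 -m creep '[[0,0,0,6.3,17.1,0,25],[0,0,0,12.65,34.2,0,25],[0,0,0,12.65,34.2,0,25],[0,0,0,12.65,34.2,0,25],[0,0,0,12.65,34.2,0,25],[0,0,0,12.65,34.2,0,25],[0,0,0,12.65,34.2,0,25],[0,0,0,12.65,34.2,0,25],[0,0,0,12.65,34.2,0,25],[0,0,0,12.65,34.2,0,25],[0,0,0,12.65,34.2,0,25],[0,0,0,12.65,34.2,0,25],[0,0,0,12.65,34.2,0,25],[0,0,0,12.65,34.2,0,25],[0,0,0,12.65,34.2,0,25],[0,0,0,12.65,34.2,0,25],[0,0,0,6.3,17.1,0,25],[0,0,0,0,0,0,25],[0,0,0,0,0,30,25],[0,0,0,0,0,30,25]]'
python3 -m creep '[[0,0,0,0,0,20,25],[0,0,0,0,0,0,25],[0,0,0,0,0,0,25]]'
python3 - <<'E'
from h import *
f=grab('wrist','w9.png');e=arm.get_state();print(e['eef_pos'],e['tool_rot'])
E
```

```text
t: 24.47
eef_pos: [0.5452, 0.2509, 0.0979]
tool_rot: [0.39, 3.112, 0.003]
wrist_force: [-0.1, 0.4, -2.1]
grip_width: 0.367
grip_force: 49.9
t: 24.72
eef_pos: [0.5424, 0.2492, 0.0757]
tool_rot: [-0.391, -3.115, 0.002]
wrist_force: [0.4, 0.5, -1.1]
grip_width: 0.372
grip_force: 49.9
[0.54370856 0.24970676 0.07708809] [ 3.90763269e-01  3.11676731e+00 -5.28153885e-05]
```

View pics/w9.png

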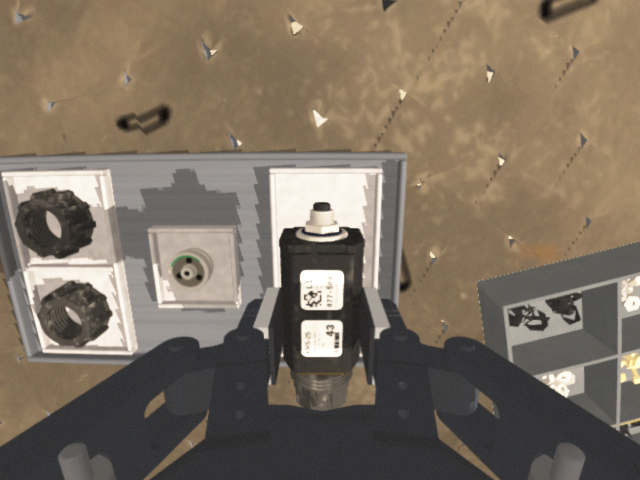

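The solenoid is held level over the long bay (bay end lip (270–382,168)), with its yaw matching the tray. The insert is seated at (190,268) and the nuts are in place. One check on the fore/aft offset before lowering.

Run:
```python
from h import *
f=load('w9');s=arm.get_state();T=rot(s['tool_rot']);e=s['eef_pos']
for n,p,z in [('lip',(326,168),.013),('noz',(322,203),e[2]+.004),('patch',(321,315),e[2]+.017),('threadside',(321,372),e[2]+.017)]:print(n,1000*(plane(f,p,z)[0]-e)@T)
```

```text
lip [55.5863392   1.55486227 64.06445332]
noz [47.11088222 -0.75633431 -4.02007738]
patch [  6.52319905  -1.13377992 -17.00280157]
threadside [-18.72074715  -1.14314492 -16.99205157]
```

```bash
python3 -m creep '[[0,0,0,-3,2,20,25],[0,0,0,0,0,20,25],[0,0,0,0,0,10,25],[0,0,0,0,0,4,25],[0,0,0,0,0,0,25],[0,0,0,0,0,0,25]]'
```

```text
t: 25.27
eef_pos: [0.5473, 0.2516, 0.0234]
tool_rot: [0.388, 3.116, 0.001]
wrist_force: [-0.3, -0.0, -0.5]
grip_width: 0.367
grip_force: 49.9
```

```bash
python3 -m creep '[[0,0,0,0,0,2,25],[0,0,0,0,0,0,25],[0,0,0,0,0,0,25],[0,0,0,0,0,0,38],[0,0,0,0,0,0,44],[0,0,0,0,0,0,48],[0,0,0,0,0,0,48],[0,0,0,0,0,0,48],[0,0,0,0,0,-10,48],[0,0,0,0,0,-30,48],[0,0,0,0,0,-40,48],[0,0,0,0,0,-40,48],[0,0,0,0,0,-40,48],[0,0,0,15,-15,-30,48],[0,0,0,25,-25,0,48],[0,0,0,25,-25,0,48],[0,0,0,0,0,0,48],[0,0,0,0,0,0,48],[0,0,0,0,0,0,48]]'
python3 - <<'E'
from h import *
f=grab('wrist','w10.png');grab('side','s2.png');e=arm.get_state();print(e['eef_pos'],e['t'])
E
```

```text
t: 26.85
eef_pos: [0.4684, 0.2045, 0.2113]
tool_rot: [0.388, 3.115, 0.002]
wrist_force: [-0.0, 0.2, 0.4]
grip_width: 0.564
grip_force: 0.0
[0.46904904 0.20483122 0.2108363 ] 26.95
```

View pics/w10.png

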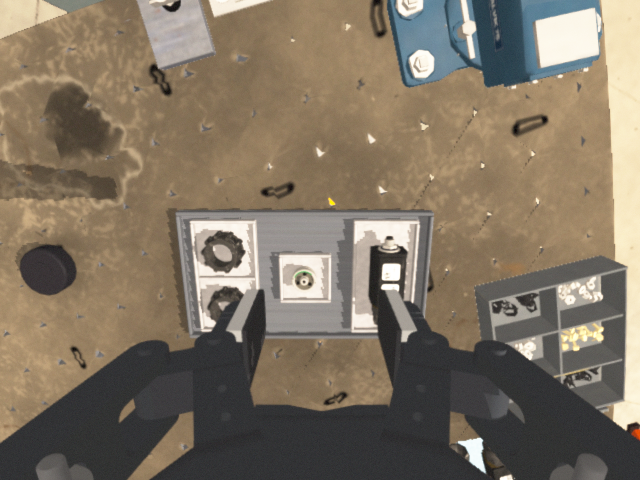

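All parts are in their bays: nuts (222,251) and (225,303), insert (304,281), and the solenoid centred between the long-bay lips at (388,270). I've now viewed 15 pictures, one over the limit of 14, so I'll view no more and do the final check numerically.

Run:
```python
from h import *
np.set_printoptions(precision=4,suppress=True)
f=load('w10');a=np.radians(-14.2);ex=np.array([np.cos(a),np.sin(a),0]);ey=np.array([-ex[1],ex[0],0])
s=plane(f,(304,280),.020)[0];lip=plane(f,(386.5,221),.013)[0];C=lip+.0605*ex
for n,p,z in [('nozzle',(389,238),.025),('top near edge',(388,248),.038),('patch',(390,271),.038),('insert',(304,281),.020),('nut',(222,252),.022)]:
    P=plane(f,p,z)[0]; print(n,P,'in long bay mm',1000*(P-C)@np.c_[ex,ey])
print('long',C)
d=load('s2'); d0=load('side0')
# cap / plug unchanged between first and last side picture
for n,(u,v) in dict(cap=(307,250),plug=(311,282)).items():
    print(n,'mean abs diff',np.abs(d['img'][v-14:v+14,u-16:u+16].astype(int)-d0['img'][v-14:v+14,u-16:u+16]).mean())
```

```text
nozzle [0.5035 0.2618 0.025 ] in long bay mm [-46.7451   0.9295]
top near edge [0.5086 0.2575 0.038 ] in long bay mm [-40.8056  -2.0578]
patch [0.531  0.2549 0.038 ] in long bay mm [-18.4274   0.9736]
insert [0.5277 0.1721 0.02  ] in long bay mm [ -1.2791 -80.1109]
nut [0.4787 0.1033 0.022 ] in long bay mm [ -31.9981 -158.8   ]
long [0.5486 0.2494 0.013 ]
cap mean abs diff 2.629092261904762
plug mean abs diff 1.7633928571428572
```

The nozzle sits 46.7 mm from the bay centre, where half the module's length is 45.5 mm, so the module is centred to about 1 mm. The cap and plug are unchanged.

```bash
python3 -c "
from plant import arm
print(arm.sign_off())"
```

```text
the job is handed in; nothing more can be done
None
```

I packed the kit and handed it in at about 27 s: solenoid in the long bay, a nut in each pocket and the insert boss up in the small bay, with the cap and plug unmoved; the hand-in returned no verdict, and I viewed 15 pictures, one over the limit of 14.

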